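Slide the middle-sized diamond hone back into its wooden case

ROBOT

A 6-joint arm with a two-finger parallel gripper is mounted at the origin on the work surface. World frame = base frame: x ahead of the robot, y to its left, z up, the work surface at z = 0. Lengths are in m, angles in degrees, forces in N, time in s.
With the tool pointing down it reaches from about 0.3 to 0.75 m from the base axis. Payload 8.5 kg.
Tool frame: the origin (TCP) lies midway between the tips of the shut fingers; the grasp point (between the pads) lies 19 mm behind it (env.tcp_to_grasp is the z of the grasp point in the tool frame, in m); z points along the fingers, y is the line along which they close (so a half turn about z gives the same grasp; the last joint's range is limited). The gripper opens to 85 mm and grips with 20 to 120 N. Pads are 22 mm wide; open, the fingers measure 114 mm over their backs; the gripper's body (76 mm by 85 mm) begins 54 mm behind the grasp point. The pads swing forward as they close: fully open they stand 13 mm farther back than shut.
Start: joints at [55.56, 21.807, 74.336, -0, 83.858, -12.336], TCP at [0.207, 0.51, 0.231] pointing down, gripper open.
Joint ranges: [-178.18, 178.18], [-50.72, 133.34], [12.68, 142.11], [-81.47, 261.47], [9.98, 163.14], [-165.26, 165.26]. Speed limits (degrees/s): [136.94, 136.94, 180, 180, 180, 180].

INTERFACE

Orientations are given as a 3x3 rotation matrix whose columns are the frame's x, y, z axes.
In Python, from rig import env, imaging, job, models gives the robot as it stands. The module is installed in compiled form; this text tells all that it offers.
- The arm moves only by the tool jog_arm, never from a script. Its argument "plan" is text: rows parted by semicolons, each of 7 numbers parted by spaces: the turn, a rotation vector about the tool's x, y, z in degrees, then the shift along the tool's x, y, z in cm, then the closure in counts, from 0 (fully open) to 255 (shut). In form: rx ry rz x y z claw; .... A call has 1 to 10 rows; each row shifts and turns the commanded pose from where the row before left it, along the tool's axes as they then stand; what a row does not reach is not made up. A row lasts 1/12 s, in which the tool goes at most 41.7 mm and 7.16 degrees, less where a joint would pass 70% of its speed; a pose out of reach is approached as far as the arm can. A call with a gripper value outside its range is refused whole. The fingers move at their own pace and stop on an object; "grip_force" is the grip in N (left out, the last holds). Time passes only in rows, so rows that do not move let the fingers close. It gives the time, the measured TCP pose, the force, the opening and the grip force at its end, in the units of the state.
- env.observe(): the state, without advancing time (a new reading comes with each control period).
- imaging.get_image(name): name is "side" or "top" or "wrist"; returns a dict with "pixels" (480x640x3 uint8, red, green, blue), "depth" (480x640 float32, m along the optical axis (not along the pixel's ray), 0 where there is no reading), "fov_y" (degrees; the focal length in pixels is half the picture's height over the tangent of half this angle, whatever the lens; pixels are square), "cx", "cy" (the principal point, pixels), "world_from_camera" (4x4, takes a point from camera to world coordinates). Camera axes: x right, y down, z forward; pixel columns grow to the right and rows downward; lengths in m; the calibration is good to about 2 mm. A picture is of the moment at which its call begins.
- job.close_job(): hands the job in; it is judged then, once.
Trained networks look in the newest picture that a camera, given by its name, has taken for a name from the list of things; names that differ only in an ending like _2 or _b are one class to them, and where a whole thing is asked for, a point or a joint stands for the part that bears it (a point fixed in the world has none). Each returns a list of dicts, best first, with "confidence" (0 to 1); they miss things now and then, are a little off and sometimes report something else, mostly with a low value. They report only what shows in the picture. A call takes as long as a camera call. They do not tell look-alikes from the thing itself.
- models.outline_of(camera, query): "region" (480x640 bool, what is visible of it) and "bbox" ([centre column, centre row, width, height] in pixels, round what is visible of it).
- models.tip_of(camera, query): "at" ([column, row] in pixels: a listed point, or the origin of a listed thing).
The state is a dict: "time_s": time; "q": joint angles; "qvel": joint speeds; "joint_efforts": joint torques, N m; "position": TCP position; "tool_rot": TCP orientation; "ft_force": force on the tool from outside, world axes, zero at the start; "wrist_torque": the same for the moment, N m; "grip_width": finger opening in m; "gripper_force": force on a finger pad.
Only numpy, scipy, OpenCV 4.12 (cv2) and the standard library are available. Lean on these libraries where they do the work, as an engineer would, in place of code of your own. Each camera call takes 0.05 s, during which the arm holds its last target. There are 200 camera calls.

TASK

The sharpening is done: put the middle-sized of the three flat diamond hones away by sliding it lengthwise, steel face up, into the open mouth of the plywood case, fully home against the case's back wall. Let go of it there, and leave the other two hones where they lie.

Things in the scene. Friction and masses are not known exactly. Their poses are not given: they have to be found in the camera images.
- hone_mid: the middle-sized diamond hone, loose: a flat bar 150 x 50 x 22 mm (x, y, z), lower 14 mm black rubber, upper 8 mm steel, 0.35 kg, lying flat on the bench, steel up, length roughly pointing away from the robot. Origin: centre of the underside; x along the length (ends alike), y across, z up. Fully home, 80 mm of it still stands out of the case: grip it across its width, about 40 mm from the centre.
- case: plywood sleeve fixed to the bench, 85 deep x 80 wide x 46 mm high, mouth towards the robot. Origin: under the mouth's middle, at bench level; x into the case, z up. Inside: 60 mm wide, z 6 (floor) to 40 mm, back wall at x = 70 mm. Flared cheeks reach out to x = -16 mm; a floor tongue 40 mm wide, 6 mm thick, to x = -80 mm carries the hone. Hone fully home: its origin at x -5, y 0, z 6 mm.
- hone_slim: the smallest hone, same make: 110 x 28 x 22 mm, 0.15 kg, loose, lying flat on the bench beside the middle-sized one (the two change places). Origin: centre of the underside; x along the length, z up. Leave it alone.
- hone_wide: the largest hone, same make: 200 x 75 x 22 mm, 0.9 kg, loose, lying flat and crosswise farther from the robot. Origin: centre of the underside; x along the length, z up. Leave it alone.
There are look-alikes about, which are no part of the job. What is shaped like the hone_mid but orange is not meant. Several things have the shape of the case; the one meant has the colours described above.

How it is judged:
By the outcome, as a careful person would: the job done as asked, in the order asked, and still so for the second after the job is handed in, with the robot touching nothing.
It also fails if it takes over 42 s, if anything falls off the work surface, if the arm or the gripper's body presses on something with over 40 N, if the wrist force passes 120 N, or if a joint passes its speed limit or range.

## Working session

There is one attempt and no reset: what is moved stays moved. The work goes in short steps, Python scripts to look and compute and a tool call to move; the robot and the scene stay as the last step left them, time stands still between calls to the robot, and variables do not carry over. Pictures are saved under pics/ and viewed, at most 10 in all, crops included, and the job is handed in when it is done.

Besides the shell and the picture viewer there is one more tool, called after "Emit:" by a JSON object that holds its "fn" and its "kwargs", one argument or row to a line. jog_arm: Moves the arm, as the interface text tells. Its arguments: {"type":"object","properties":{"plan":{"type":"string"},"grip_force":{"type":"number"}},"required":["plan"]}

```bash
mkdir -p pics; cat > h.py <<'E'
import numpy as np, cv2
from rig import env, imaging, job, models
def pts(im):
    h,w=im['depth'].shape; f=h/2/np.tan(np.radians(im['fov_y']/2))
    u,v=np.meshgrid(np.arange(w),np.arange(h)); d=im['depth']
    P=np.stack([(u-im['cx'])/f*d,(v-im['cy'])/f*d,d],-1)
    T=im['world_from_camera']; return P@T[:3,:3].T+T[:3,3]
def save(im,n,crop=None,s=1):
    p=im['pixels'][...,::-1]
    if crop: a,b,c,d=crop; p=p[b:d,a:c]
    cv2.imwrite('pics/'+n,cv2.resize(p,None,fx=s,fy=s,interpolation=cv2.INTER_CUBIC))
E
cat > a.py <<'E'
from h import *
s=env.observe(); print({k:np.round(v,3).tolist() for k,v in s.items()}, env.tcp_to_grasp)
for c in ['top','side']:
    im=imaging.get_image(c); save(im,c+'1.png'); P=pts(im)
    print(c, np.round(im['world_from_camera'],3).tolist(), im['fov_y'])
    for q in ['hone_mid','case','hone_slim','hone_wide']:
        for r in models.outline_of(c,q):
            m=r['region']; p=P[m&(im['depth']>0)]
            z=np.percentile(p[:,2],90); t=p[abs(p[:,2]-z)<.004]
            (ce,sz,an)=cv2.minAreaRect(t[:,:2].astype(np.float32)*1000)
            print(c,q,round(r['confidence'],2),np.round(r['bbox']),'z',round(z,3),np.round(ce,0),np.round(sz,0),round(an,1),im['pixels'][m].mean(0).round())
E
python3 a.py
```

```text
{'time_s': 0.0, 'q': [55.56, 21.84, 74.386, -0.001, 83.858, -12.336], 'qvel': [-0.036, 0.008, -0.037, -0.015, -0.017, -0.067], 'joint_efforts': [-0.0, -44.845, -23.128, -0.0, 0.005, -0.0], 'position': [0.207, 0.509, 0.231], 'tool_rot': [[-0.926, 0.376, -0.001], [0.376, 0.926, -0.001], [0.0, -0.001, -1.0]], 'ft_force': [0.217, -0.22, -0.339], 'wrist_torque': [-0.006, 0.037, 0.0], 'gripper_force': 0.0, 'grip_width': 0.085} -0.0187
top [[0.026, -0.993, 0.113, 0.424], [-1.0, -0.025, 0.018, -0.004], [-0.015, -0.113, -0.993, 1.285], [0.0, 0.0, 0.0, 1.0]] 47.697447137533544
top hone_mid 0.77 [424. 257.  28.  66.] z 0.026 [ 528. -236.] [ 51. 150.] 87.9 [238. 234. 231.]
top hone_mid 0.64 [473. 337.  58.  63.] z 0.026 [ 351. -350.] [ 51. 150.] 45.2 [243. 189.  94.]
top case 0.84 [253. 215.  42.  77.] z 0.049 [649. 165.] [80. 96.] 82.4 [243. 233. 188.]
top case 0.6 [167. 310.  52.  79.] z 0.049 [415. 356.] [ 83. 100.] 73.8 [178.  99. 193.]
top hone_slim 0.91 [361. 274.  20.  48.] z 0.026 [482. -92.] [ 28. 109.] 83.5 [242. 239. 236.]
top hone_wide 0.67 [386. 161.  39.  88.] z 0.026 [ 748. -145.] [200.  75.] 7.7 [240. 236. 232.]
side [[0.848, -0.394, 0.354, 0.202], [-0.53, -0.619, 0.58, -0.587], [-0.009, -0.68, -0.734, 0.761], [0.0, 0.0, 0.0, 1.0]] 55.292545848947654
side hone_mid 0.76 [325. 427.  99.  52.] z 0.024 [ 350. -349.] [ 51. 150.] 45.4 [245. 147.   1.]
side hone_mid 0.66 [372. 326.  78.  56.] z 0.024 [ 527. -235.] [ 51. 151.] 87.6 [195. 187. 180.]
side case 0.69 [189. 172.  69.  36.] z 0.047 [421. 354.] [88. 85.] 71.7 [145.  79. 155.]
side case 0.67 [372. 325.  81.  55.] z 0.024 [ 527. -235.] [ 51. 151.] 87.6 [190. 181. 174.]
side case 0.65 [303. 183.  69.  46.] z 0.047 [653. 164.] [81. 85.] 82.3 [215. 181. 132.]
side hone_slim 0.94 [308. 282.  52.  35.] z 0.024 [481. -91.] [ 31. 109.] 83.6 [171. 161. 154.]
side hone_wide 0.86 [430. 250.  88.  68.] z 0.024 [ 747. -145.] [204.  76.] 7.9 [192. 184. 178.]
```

View pics/top1.png

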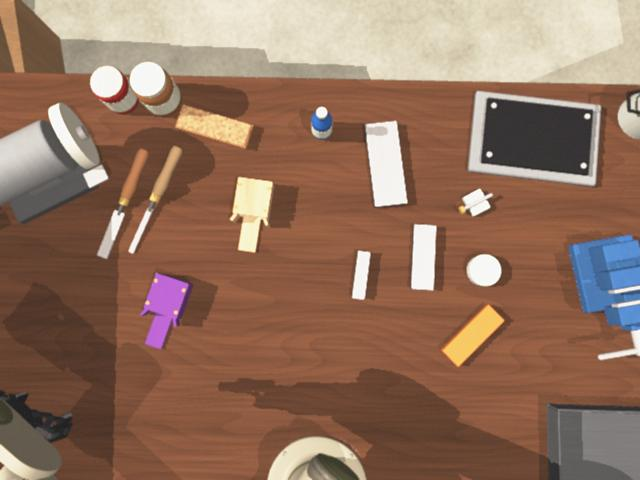

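View pics/side1.png

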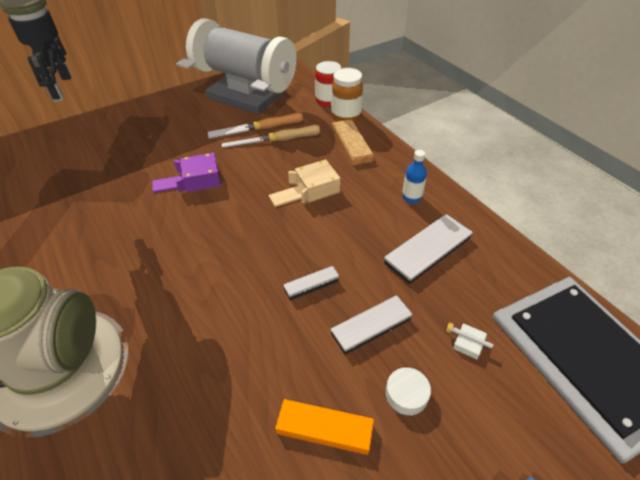

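Top view: candidates for hone_mid are the white/steel bar at (424,257), the orange look-alike (473,337), the slim (361,274) and wide (386,163) hones. I choose (424,257), which measures 150x51 mm. Candidates for the case are the plywood one at (253,205) and the purple look-alike at (165,300). I choose the plywood one; its mouth and tongue face the robot.

```bash
cat > b.py <<'E'
from h import *
import sys
def case(c,im,P):
    r=[r for r in models.outline_of(c,'case') if im['pixels'][r['region']].mean(0)[1]>150 and P[r['region']][:,1].max()>.05]
    if not r: print('none'); return
    m=cv2.dilate(r[0]['region'].astype(np.uint8),np.ones((5,5)))>0
    p=P[m&(im['depth']>0)]
    from scipy.optimize import minimize_scalar
    t=p[(p[:,2]>.038)]
    best=None
    for a in np.arange(-14,0,.25):
        R=np.array([[np.cos(np.radians(a)),np.sin(np.radians(a))],[-np.sin(np.radians(a)),np.cos(np.radians(a))]])
        q=t[:,:2]@R.T; w=np.percentile(q[:,1],98)-np.percentile(q[:,1],2)
        q2=q[q[:,0]>np.percentile(q[:,0],30)]; w=np.ptp(np.percentile(q2[:,1],[1,99]))
        if best is None or w<best[0]: best=(w,a,R,q,q2)
    w,a,R,q,q2=best
    back=np.percentile(q[:,0],99.5); yc=np.percentile(q2[:,1],[1,99])
    g=p[(p[:,2]>.004)&(p[:,2]<.013)]@np.block([[R.T,np.zeros((2,1))],[np.zeros((1,2)),np.ones((1,1))]])
    g=g[g[:,0]<back-.09]
    print(c,'yaw',a,'w',round(w,4),'back',round(back,4),'yc',yc.mean().round(4),'front top',q[:,0].min().round(4),'tongue x',np.percentile(g[:,0],[1,99]).round(4),'y',np.percentile(g[:,1],[2,98]).round(4),'z',np.median(g[:,2]).round(4),'top z',np.median(t[:,2]).round(4))
    print('  origin from back', (R.T@[back-.085,yc.mean()]).round(4))
if __name__=='__main__':
    for c in ['top','side']:
        im=imaging.get_image(c); P=pts(im); case(c,im,P)
        b=P[(abs(P[...,0]-.45)<.1)&(abs(P[...,1])<.05)&(im['depth']>0)]; print('bench z',np.median(b[:,2]).round(4))
    im=imaging.get_image('top'); save(im,'crop1.png',(210,160,510,385),2.6)
E
python3 b.py
```

```text
top yaw -8.0 w 0.0786 back 0.6676 yc 0.2541 front top 0.565 tongue x [0.5018 0.5768] y [0.2297 0.2777] z 0.0068 top z 0.0465
  origin from back [0.6123 0.1705]
bench z 0.0008
side yaw -6.75 w 0.0799 back 0.6716 yc 0.2404 front top 0.5692 tongue x [0.5074 0.5807] y [0.2027 0.2761] z 0.0064 top z 0.046
  origin from back [0.6108 0.1697]
bench z 0.0002
```

View pics/crop1.png

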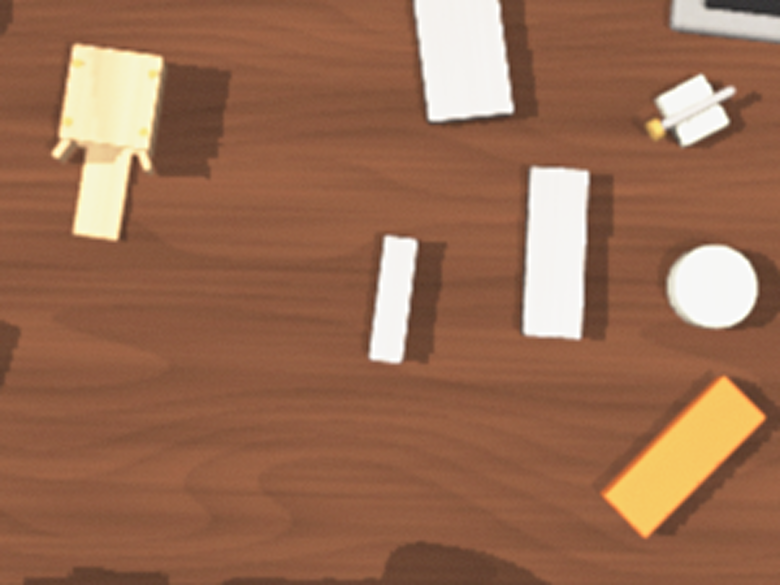

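Emit:
{"fn": "jog_arm", "kwargs": {
  "plan": "0 0 -7 0 0 0 0; 0 0 -7 0 0 0 0; 0 0 -6 0 0 0 0"
}}

```text
time_s: 1.0
position: [0.207, 0.5096, 0.2313]
tool_rot: [[-1.0, 0.031, -0.0], [0.031, 1.0, 0.0], [0.0, -0.0, -1.0]]
ft_force: [-0.3, 0.0, 0.7]
grip_width: 0.0857
gripper_force: 0.0
```

The crop confirms the choice: the steel bar at crop (556,250) and the plywood case at (112,100), with its flared cheeks and tongue towards the robot.

Emit:
{"fn": "jog_arm", "kwargs": {
  "plan": "0 0 0 -1.5 -3.7 0 0; 0 0 0 -1.5 -3.7 0 0; 0 0 0 -1.5 -3.7 0 0; 0 0 0 -1.5 -3.7 0 0; 0 0 0 -1.5 -3.7 0 0; 0 0 0 -1.5 -3.7 0 0; 0 0 0 -1.5 -3.7 0 0; 0 0 0 -1.5 -3.7 0 0; 0 0 0 -1.5 -3.7 0 0; 0 0 0 -1.5 -3.7 0 0"
}}

```text
time_s: 1.83
position: [0.3434, 0.1325, 0.2316]
tool_rot: [[-0.999, 0.036, 0.001], [0.036, 0.999, 0.0], [-0.001, 0.0, -1.0]]
ft_force: [0.9, -0.1, 0.7]
grip_width: 0.0854
gripper_force: 0.0
```

Emit:
{"fn": "jog_arm", "kwargs": {
  "plan": "0 0 0 -1.5 -3.7 0 0; 0 0 0 -1.5 -3.7 0 0; 0 0 0 -1.5 -3.7 0 0; 0 0 0 -1.5 -3.7 0 0; 0 0 0 -1.5 -3.7 0 0; 0 0 0 -1.5 -3.7 0 0; 0 0 0 -1.5 -3.7 0 0; 0 0 0 -1.5 -3.7 0 0; 0 0 0 -1.5 -3.7 0 0; 0 0 0 0 0 0 0"
}}

```text
time_s: 2.67
position: [0.4674, -0.2093, 0.2306]
tool_rot: [[-0.999, 0.041, 0.001], [0.041, 0.999, -0.002], [-0.001, -0.002, -1.0]]
ft_force: [-0.5, 0.8, -1.1]
grip_width: 0.0856
gripper_force: 0.0
```

```bash
cat > c.py <<'E'
from h import *
s=env.observe(); p,R=np.array(s['position']),np.array(s['tool_rot']); print(p.round(4),np.degrees(np.arctan2(R[1,1],R[0,1])).round(2))
for c in ['wrist','top','side']:
    im=imaging.get_image(c); P=pts(im)
    if c=='wrist': save(im,'w1.png')
    for r in models.outline_of(c,'hone_mid'):
        t=P[r['region']&(im['depth']>0)]; z=np.percentile(t[:,2],80); t=t[abs(t[:,2]-z)<.005]
        ce,sz,an=cv2.minAreaRect(t[:,:2].astype(np.float32)*1000)
        print(c,round(r['confidence'],2),np.round(ce,1),np.round(sz),round(an,1),z.round(4))
E
python3 c.py
```

```text
[ 0.4674 -0.2093  0.2306] 87.64
wrist 0.81 [ 525.1 -236.1] [ 49. 150.] 87.7 0.0234
wrist 0.81 [ 348.7 -349.8] [ 51. 150.] 45.1 0.0235
top 0.86 [ 338.3 -366.4] [ 23. 147.] 52.9 0.0252
top 0.62 [ 575.2 -223.7] [38. 83.] 51.3 0.0248
side 0.77 [ 349.9 -348.6] [ 52. 150.] 45.2 0.0229
side 0.66 [ 527.5 -235.2] [ 52. 153.] 87.4 0.023
```

View pics/w1.png

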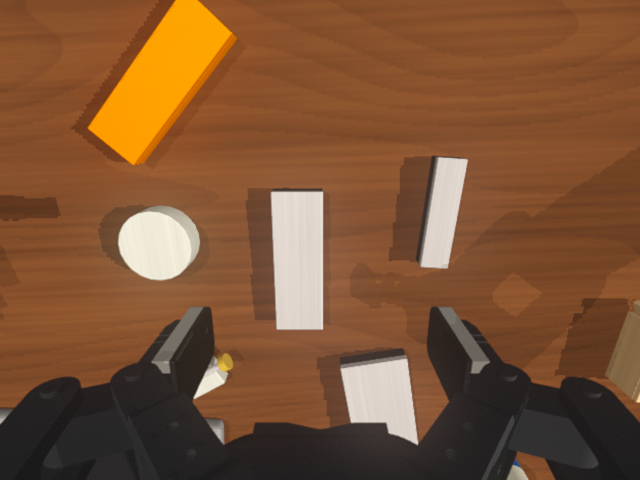

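The wrist view shows the steel hone at (298,260) below the gripper, with no obstacle within the finger span. The closest thing is the white puck at (158,243).

Emit:
{"fn": "jog_arm", "kwargs": {
  "plan": "0 0 0 -1.0 -1.2 3 0; 0 0 0 -1.0 -1.2 3 0; 0 0 0 0 0 3.5 0; 0 0 0 0 0 3.5 0; 0 0 0 0 0 3.5 0; 0 0 0 0 0 2.5 0; 0 0 0 0 0 1 0; 0 0 0 0 0 0 0; 0 0 0 0 0 0 0"
}}

```text
time_s: 3.72
position: [0.4856, -0.228, 0.0324]
tool_rot: [[-0.999, 0.036, 0.001], [0.036, 0.999, -0.001], [-0.001, -0.001, -1.0]]
ft_force: [0.4, -0.4, 0.9]
grip_width: 0.0855
gripper_force: 0.0
```

Emit:
{"fn": "jog_arm", "kwargs": {
  "plan": "0 0 0 0 -0.6 1 0; 0 0 0 0 0 1.2 0; 0 0 0 0 0 0.6 0; 0 0 0 0 0 0.3 0; 0 0 0 0 0 0 0; 0 0 0 0 0 0 0",
  "grip_force": 60
}}

```text
time_s: 4.22
position: [0.4851, -0.2344, 0.0008]
tool_rot: [[-0.999, 0.037, 0.001], [0.037, 0.999, -0.001], [-0.001, -0.001, -1.0]]
ft_force: [-0.2, -0.3, 0.2]
grip_width: 0.0853
gripper_force: 0.0
```

Emit:
{"fn": "jog_arm", "kwargs": {
  "plan": "0 0 0 0 0 0 255; 0 0 0 0 0 0 255; 0 0 0 0 0 0 255; 0 0 0 0 0 0 255; 0 0 0 0 0 0 255; 0 0 0 0 0 0 255; 0 0 0 0 0 0 255; 0 0 0 0 0 0 255",
  "grip_force": 60
}}

```text
time_s: 4.88
position: [0.485, -0.2342, 0.0009]
tool_rot: [[-0.999, 0.037, 0.001], [0.037, 0.999, -0.001], [-0.001, -0.001, -1.0]]
ft_force: [0.2, 0.9, 5.9]
grip_width: 0.0487
gripper_force: 62.9
```

Emit:
{"fn": "jog_arm", "kwargs": {
  "plan": "0 0 0 0 0 -0.5 255; 0 0 0 0 0 -1.5 255; 0 0 0 0 0 -3 255; 0 0 0 0 0 -3 255; 0 0 0 0.4 1.8 -1 255; 0 0 0 0.8 3.4 0 255; 0 0 0 0.8 3.4 0 255; 0 0 0 0.8 3.4 0 255; 0 0 0 0.8 3.4 0 255; 0 0 0 0.8 3.4 0 255",
  "grip_force": 100
}}

```text
time_s: 5.72
position: [0.4467, -0.0431, 0.0903]
tool_rot: [[-0.999, 0.037, -0.001], [0.037, 0.999, 0.0], [0.001, 0.0, -1.0]]
ft_force: [1.0, 0.3, -2.7]
grip_width: 0.0482
gripper_force: 104.4
```

Emit:
{"fn": "jog_arm", "kwargs": {
  "plan": "0 0 0 0.8 3.4 0 255; 0 0 0 0.8 3.4 0 255; 0 0 0 0.8 3.4 0 255; 0 0 0 0.8 3.4 0 255; 0 0 0 0.8 3.4 0 255; 0 0 1 0.8 3.4 0 255; 0 0 2 0.8 3.4 0 255; 0 0 2 0.4 1.8 0 255; 0 0 0 0 0 0 255; 0 0 0 0 0 0 255"
}}

```text
time_s: 6.55
position: [0.3981, 0.2143, 0.0902]
tool_rot: [[-0.993, 0.121, -0.001], [0.121, 0.993, -0.0], [0.001, -0.0, -1.0]]
ft_force: [-0.7, -0.3, -3.6]
grip_width: 0.0479
gripper_force: 104.6
```

```bash
cat > d.py <<'E'
from b import *
s=env.observe(); p,R=np.array(s['position']),np.array(s['tool_rot']); print(p.round(4),np.degrees(np.arctan2(R[1,1],R[0,1])).round(2),R[2].round(4))
for c in ['wrist','top','side']:
    im=imaging.get_image(c); P=pts(im)
    if c=='wrist': save(im,'w2.png')
    for r in models.outline_of(c,'hone_mid'):
        t=P[r['region']&(im['depth']>0)]; z=np.percentile(t[:,2],70); t=t[abs(t[:,2]-z)<.008]
        ce,sz,an=cv2.minAreaRect(t[:,:2].astype(np.float32)*1000)
        A=np.c_[t[:,:2],np.ones(len(t))]; k=np.linalg.lstsq(A,t[:,2],rcond=None)[0]
        print(c,round(r['confidence'],2),np.round(ce,1),np.round(sz),round(an,1),z.round(4),'slope',k[:2].round(3))
    case(c,im,P)
E
python3 d.py
```

```text
[0.3981 0.2143 0.0902] 83.04 [ 8.e-04 -4.e-04 -1.e+00]
wrist 0.78 [401.8 213.2] [51. 77.] 83.1 0.112 slope [ 0.005 -0.002]
none
top 0.76 [475.3 202.3] [51. 82.] 82.8 0.1122 slope [-0.003  0.009]
top 0.63 [ 350.3 -349.7] [ 53. 149.] 45.5 0.0241 slope [-0.002 -0.   ]
top yaw -5.5 w 0.0788 back 0.6782 yc 0.2262 front top 0.5751 tongue x [0.509 0.587] y [0.2042 0.2527] z 0.0071 top z 0.0465
  origin from back [0.6122 0.1683]
side 0.85 [ 350.  -348.8] [ 51. 150.] 45.4 0.0225 slope [0.01  0.011]
side 0.66 [440.3 206.9] [ 54. 149.] 82.8 0.1114 slope [0.004 0.045]
side yaw -5.25 w 0.0797 back 0.6773 yc 0.2237 front top 0.5744 tongue x [0.5134 0.5861] y [0.1879 0.2631] z 0.0064 top z 0.0461
  origin from back [0.6103 0.1686]
```

View pics/w2.png

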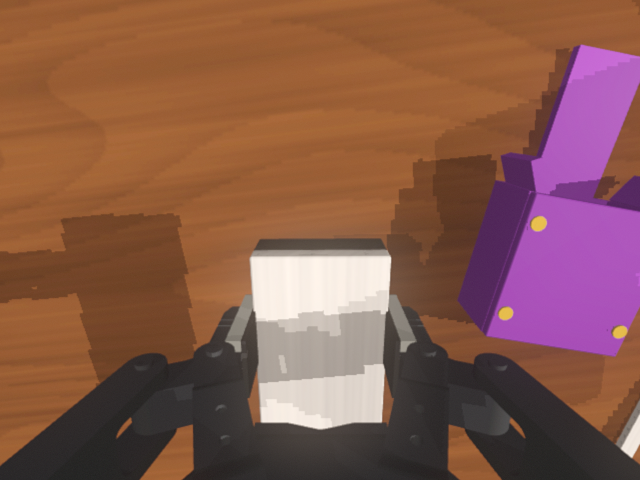

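The wrist view shows the hone held level and straight between the pads at (320,335). The purple look-alike is clear to the right. The case yaw estimates disagree, so I'll fit its edges properly.

```bash
cat > e.py <<'E'
from h import *
from scipy.optimize import least_squares
def fit(P):
    P=P.reshape(-1,3); o=np.array([.611,.169])
    def loc(x,y0,a):
        c,s=np.cos(a),np.sin(a); R=np.array([[c,s],[-s,c]]); d=P[:,:2]-[x,y0]; return d@R.T
    x=np.array([.611,.169,np.radians(-7)])
    for _ in range(8):
        l=loc(*x); z=P[:,2]; out=[]
        for nm,(a,b),(zl,zh),h in [('top',(.008,.078),(.038,.055),.055),('tongue',(-.075,-.022),(.004,.012),.03)]:
            k=(l[:,0]>a)&(l[:,0]<b)&(abs(l[:,1])<h)&(z>zl)&(z<zh); q=l[k]
            B=np.linspace(a,b,12); i=np.digitize(q[:,0],B)
            rows=[((B[j-1]+B[j])/2,*np.percentile(q[i==j,1],[3,97])) for j in range(1,12) if (i==j).sum()>8]
            r=np.array(rows)
            if len(r)<4: continue
            for col in (1,2):
                f=np.polyfit(r[:,0],r[:,col],1); out.append((nm,np.degrees(f[0]),r[:,col].mean()))
        k=(abs(l[:,1])<.03)&(z>.038)&(z<.055)&(l[:,0]<.11)&(l[:,0]>.02); back=np.percentile(l[k,0],99)
        t=[o for o in out if o[0]=='top']; 
        x[2]+=np.radians(np.mean([o[1] for o in t]))*.7; 
        yc=np.mean([o[2] for o in t]); dx=back-.0845
        d=np.array([np.cos(x[2]),np.sin(x[2])]); n=np.array([-d[1],d[0]]); x[:2]+=n*yc+d*dx
    return x,out
for c in ['top','side']:
    im=imaging.get_image(c); x,o=fit(np.where(im['depth'][...,None]>0,pts(im),-9)); print(c,x[:2].round(4),np.degrees(x[2]).round(2)); print([(n,round(a,2),round(m*1000,1)) for n,a,m in o])
E
python3 e.py
```

```text
top [0.6121 0.1695] -7.0
[('top', np.float64(-0.23), np.float64(-37.3)), ('top', np.float64(-0.08), np.float64(37.3)), ('tongue', np.float64(2.43), np.float64(-19.7)), ('tongue', np.float64(4.39), np.float64(19.6))]
side [0.611  0.1697] -7.5
[('top', np.float64(0.36), np.float64(-37.9)), ('top', np.float64(-0.36), np.float64(37.9)), ('tongue', np.float64(0.61), np.float64(-18.0)), ('tongue', np.float64(-0.61), np.float64(19.8))]
```

Emit:
{"fn": "jog_arm", "kwargs": {
  "plan": "0 0 0.3 0 -0.8 1.5 255; 0 0 0 0 -0.8 2.5 255; 0 0 0 0 0 2 255; 0 0 0 0 0 1.2 255; 0 0 0 0 0 0.4 255; 0 0 0 0 0 0.2 255; 0 0 0 0 0 0 255; 0 0 0 0 0 0 255"
}}

```text
time_s: 7.77
position: [0.3972, 0.1979, 0.013]
tool_rot: [[-0.992, 0.129, 0.001], [0.129, 0.992, 0.0], [-0.001, 0.0, -1.0]]
ft_force: [0.2, 0.8, -3.3]
grip_width: 0.0477
gripper_force: 104.5
```

```bash
cat > f.py <<'E'
from h import *
import sys
s=env.observe(); p,R=np.array(s['position']),np.array(s['tool_rot']); y=np.radians(-7.3)
M=np.array([[np.cos(y),np.sin(y)],[-np.sin(y),np.cos(y)]]); o=np.array([.6115,.1696])
print('tcp local mm',(M@(p[:2]-o)*1e3).round(1),p[2].round(4),'yaw err',(np.degrees(np.arctan2(R[1,1],R[0,1]))-82.7).round(2),s['ft_force'])
for c in ['top','side']:
    im=imaging.get_image(c); P=pts(im)
    if len(sys.argv)>1 and c=='side': save(im,sys.argv[1],(230,120,390,240),5)
    for r in models.outline_of(c,'hone_mid'):
        t=P[r['region']&(im['depth']>0)]
        if t[:,1].mean()<0: continue
        z=np.percentile(t[:,2],70); t=t[abs(t[:,2]-z)<.006]
        l=(t[:,:2]-o)@M.T*1e3; ce,sz,an=cv2.minAreaRect(l.astype(np.float32))
        print(c,round(r['confidence'],2),'local c',np.round(ce,1),np.round(sz),round(an,1),'z',z.round(4),'x range',np.percentile(l[:,0],[.5,99.5]).round(1))
E
python3 f.py s3.png
```

```text
tcp local mm [-216.2    0.9] 0.013 yaw err -0.09 [ 0.18840534  0.75102377 -3.26667275]
top 0.83 local c [-131.    -0.5] [51. 66.] 90.0 z 0.0353 x range [-162.3  -98.5]
side 0.83 local c [-174.    -1.3] [150.  56.] 0.2 z 0.0341 x range [-248.1 -100. ]
```

View pics/s3.png

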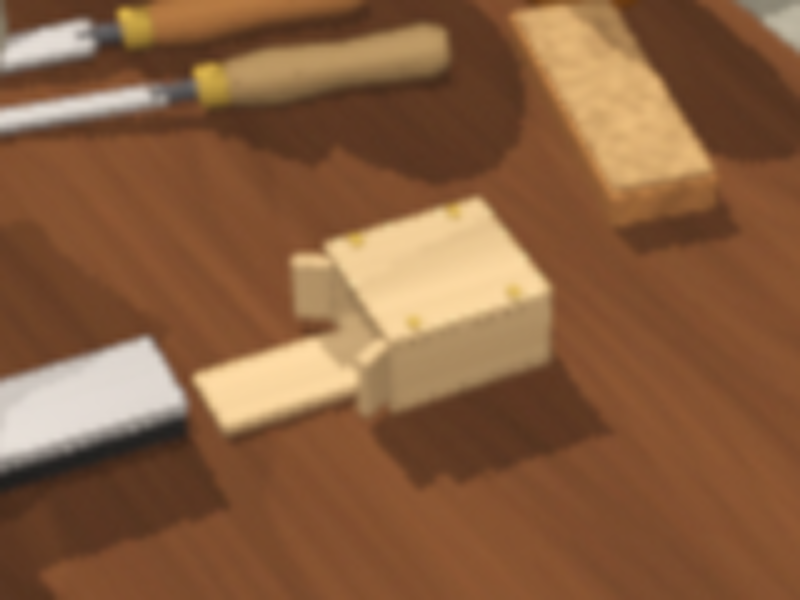

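The side crop shows the hone's front at (160,380), in line with the tongue at (275,385) and the open mouth. It is clear to go in.

Emit:
{"fn": "jog_arm", "kwargs": {
  "plan": "0 0 0 -1 0 0.1 255; 0 0 0 -2 0 0.1 255; 0 0 0 -2 0 0 255; 0 0 0 -2 0 0 255; 0 0 0 -1.5 0 0 255; 0 0 0 -1 0 0 255; 0 0 0 -1 0 0 255; 0 0 0 -1 0 0 255; 0 0 0 0 0 0 255; 0 0 0 0 0 0 255"
}}

```text
time_s: 8.8
position: [0.5111, 0.1827, 0.0102]
tool_rot: [[-0.992, 0.129, -0.0], [0.129, 0.992, -0.0], [0.0, -0.0, -1.0]]
ft_force: [-0.9, -0.3, -3.5]
grip_width: 0.048
gripper_force: 104.5
```

```bash
python3 f.py s4.png
```

```text
tcp local mm [-101.2    0.3] 0.0102 yaw err -0.13 [-0.86429049 -0.32664625 -3.50569957]
top 0.76 local c [-12.3  -1.5] [51. 31.] 86.1 z 0.0325 x range [-27.4   2.2]
side 0.85 local c [-65.   -0.6] [140.  54.] 0.2 z 0.0312 x range [-134.4    4.1]
side 0.22 local c [33.2  0. ] [100.  89.] 2.2 z 0.0462 x range [-12.   82.6]
```

View pics/s4.png

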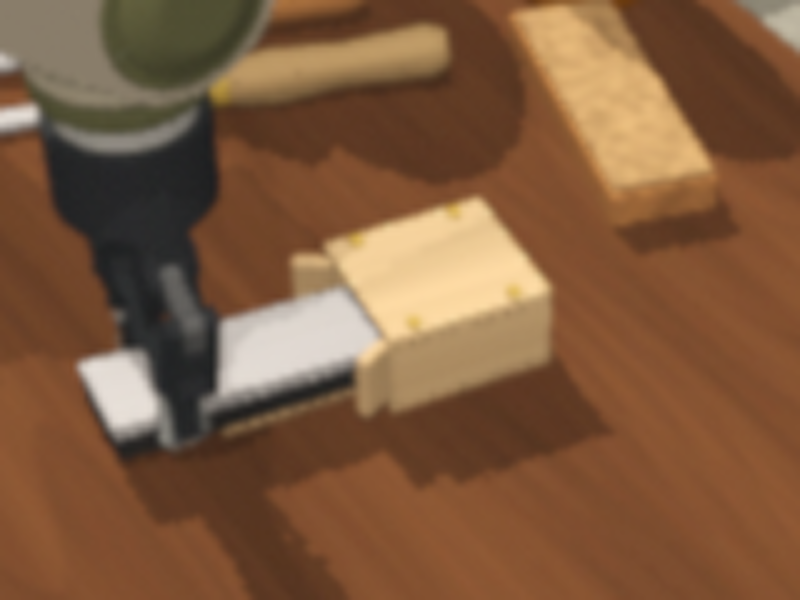

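The side crop shows the hone entering the mouth cleanly at (370,315), between both cheeks. I'll keep advancing.

Emit:
{"fn": "jog_arm", "kwargs": {
  "plan": "0 0 0 -1 0 0 255; 0 0 0 -1 0 0.1 255; 0 0 0 -1 0 0.1 255; 0 0 0 -1 0 0 255; 0 0 0 -0.5 0 0 255; 0 0 0 0 0 0 255; 0 0 0 0 0 0 255"
}}

```text
time_s: 9.58
position: [0.5548, 0.1772, 0.0082]
tool_rot: [[-0.992, 0.129, -0.001], [0.129, 0.992, -0.0], [0.001, -0.0, -1.0]]
ft_force: [0.7, -0.1, -3.3]
grip_width: 0.0476
gripper_force: 104.5
```

Emit:
{"fn": "jog_arm", "kwargs": {
  "plan": "0 0 0 -0.3 0 0 255; 0 0 0 -0.3 0 0 255; 0 0 0 0 0 0 255; 0 0 0 0 0 0 255; 0 0 0 0 0 0 255"
}}

```text
time_s: 10.0
position: [0.5612, 0.1764, 0.0083]
tool_rot: [[-0.992, 0.129, -0.0], [0.129, 0.992, -0.0], [0.0, -0.0, -1.0]]
ft_force: [-0.5, 1.0, -3.3]
grip_width: 0.0478
gripper_force: 104.5
```

Emit:
{"fn": "jog_arm", "kwargs": {
  "plan": "0 0 0 -0.1 0 0.05 255; 0 0 0 -0.1 0 0.05 255; 0 0 0 -0.1 0 0 255; 0 0 0 0 0 0 255; 0 0 0 0 0 0 255"
}}

```text
time_s: 10.42
position: [0.5645, 0.176, 0.0074]
tool_rot: [[-0.992, 0.129, 0.0], [0.129, 0.992, -0.0], [-0.0, 0.0, -1.0]]
ft_force: [0.6, 0.7, -2.1]
grip_width: 0.0478
gripper_force: 104.7
```

Emit:
{"fn": "jog_arm", "kwargs": {
  "plan": "0 0 0 -0.1 0 0 255; 0 0 0 -0.1 0 0 255; 0 0 0 0 0 0 255; 0 0 0 0 0 0 255"
}}

```text
time_s: 10.75
position: [0.5645, 0.1759, 0.0073]
tool_rot: [[-0.992, 0.129, -0.004], [0.129, 0.992, -0.0], [0.004, -0.001, -1.0]]
ft_force: [-9.2, -0.6, 2.4]
grip_width: 0.0481
gripper_force: 105.4
```

Emit:
{"fn": "jog_arm", "kwargs": {
  "plan": "0 0 0 -0.1 0 0.05 255; 0 0 0 -0.1 0 0.05 255; 0 0 0 0 0 0 255; 0 0 0 0 0 0 255"
}}

```text
time_s: 11.08
position: [0.5645, 0.176, 0.0072]
tool_rot: [[-0.992, 0.128, -0.008], [0.128, 0.992, -0.0], [0.008, -0.001, -1.0]]
ft_force: [-20.4, -0.3, 18.8]
grip_width: 0.0478
gripper_force: 107.0
```

```bash
python3 f.py
```

```text
tcp local mm [-47.5   0.3] 0.0072 yaw err -0.07 [-20.38917748  -0.33773396  18.79710206]
side 0.87 local c [-37.6  -4. ] [59. 86.] 88.7 z 0.0285 x range [-80.6   5.3]
```

The hone is on the floor (18.8 N up) and against the back wall (20 N). Its near end is at x = -80.6 mm, which matches the expected -80, so I'll release.

Emit:
{"fn": "jog_arm", "kwargs": {
  "plan": "0 0 0 0 0 0 0; 0 0 0 0 0 0 0; 0 0 0 0 0 0 0; 0 0 0 0 0 0 0; 0 0 0 0 0 0 0; 0 0 0 0 0 0 0; 0 0 0 0 0 0 0; 0 0 0 0 0 0 0"
}}

```text
time_s: 11.95
position: [0.5684, 0.1754, 0.0063]
tool_rot: [[-0.992, 0.129, 0.0], [0.129, 0.992, -0.0], [-0.0, -0.0, -1.0]]
ft_force: [-0.2, -0.6, -0.1]
grip_width: 0.0854
gripper_force: 0.0
```

Emit:
{"fn": "jog_arm", "kwargs": {
  "plan": "0 0 0 0 0 -1 0; 0 0 0 0 0 -2 0; 0 0 0 0 0 -3 0; 0 0 0 0.5 0 -3 0; 0 0 0 3 0 -3 0; 0 0 0 4 0 0 0; 0 0 0 4 0 0 0; 0 0 0 4 0 0 0; 0 0 0 3 0 0 0; 0 0 0 0 0 0 0"
}}

```text
time_s: 12.78
position: [0.3798, 0.1996, 0.1264]
tool_rot: [[-0.992, 0.127, -0.003], [0.127, 0.992, -0.0], [0.003, -0.001, -1.0]]
ft_force: [0.4, 0.1, -0.5]
grip_width: 0.0854
gripper_force: 0.0
```

```bash
python3 f.py s5.png; python3 a.py | grep hone
```

```text
tcp local mm [-233.6    0.4] 0.1264 yaw err 0.02 [ 0.40716322  0.1325383  -0.47630259]
top 0.78 local c [-38.5  -2. ] [82. 50.] 1.4 z 0.0299 x range [-78.5   2.2]
side 0.81 local c [-37.   -0.3] [55. 87.] 89.6 z 0.0286 x range [-80.4   5. ]
top hone_mid 0.92 [251. 234.  30.  38.] z 0.032 [573. 173.] [50. 82.] 82.9 [233. 229. 225.]
top hone_mid 0.78 [473. 335.  54.  59.] z 0.026 [ 351. -350.] [ 51. 150.] 45.3 [232. 144.  76.]
top hone_slim 0.81 [360. 276.  20.  49.] z 0.026 [482. -92.] [ 28. 109.] 83.7 [242. 239. 236.]
top hone_wide 0.79 [388. 162.  40.  89.] z 0.026 [ 748. -145.] [200.  75.] 8.0 [238. 234. 230.]
side hone_mid 0.62 [286. 191.  43.  28.] z 0.03 [573. 168.] [64. 86.] 82.0 [182. 173. 166.]
side hone_mid 0.55 [324. 428.  99.  52.] z 0.024 [ 350. -349.] [ 52. 149.] 45.0 [205. 113.   1.]
side hone_wide 0.66 [428. 249.  87.  68.] z 0.024 [ 747. -145.] [203.  77.] 7.5 [193. 184. 177.]
```

View pics/s5.png

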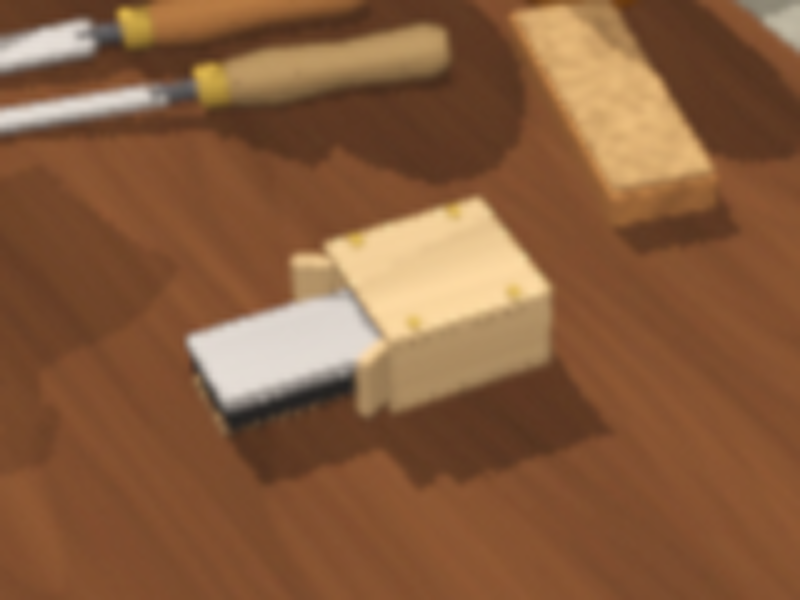

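The side crop shows the hone seated flat in the case, its near end flush with the tongue's end at (230,415), steel up. The other hones have not moved.

```bash
python3 -c "
from rig import job; print(job.close_job())"
```

```text
the job is handed in; nothing more can be done
None
```

The middle-sized hone is in the plywood case, steel face up and against the back wall. I let go of it there, left the other two hones untouched, and handed the job in at about 13 s; no verdict came back.

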